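# Brush out the open valve body

### The job

Take the chamber brush from its sloping rest and scrub out the open valve body: three times push the bristles gently down inside until the spring-loaded disc at the bottom gives a few millimetres, without forcing it anywhere near its stop, and after each push draw the brush up until most of its bristles stand out above the rim. Then lay the brush back in its rest, bristles down against the foot stop as it was, let go, and leave the other things on the bench where they are.

Things in the scene. Friction and masses are not known exactly. Their poses are not given: they have to be found in the camera images.
- brush: chamber brush, 200 mm: round grey-black bristle head (diameter 66, length 70; first 12 mm taper to 54), 10 mm steel rod, 26 mm collar at 122-132, wooden handle at 132-200 mm (24 mm along x, 22 along y). Origin: centre of the free bristle end; z along the brush to the handle. 0.15 kg. Starts home in the rest, z 30 degrees from vertical, handle up and leaning towards the robot
- grip (a point): point on the brush axis in the middle of the wooden handle, 165 mm from the bristle end
- cradle: aluminium V trough with foot stop on the fixed brush rest (base 170 x 100 mm, right of the bench). Origin: centre of the brush's bristle end when home; z: brush axis when home (30 degrees from vertical, up and towards the robot); x: to its open upper side; y level. It holds the head only (to 76 mm along z); the brush lifts straight up out and goes straight down in
- valve: open black plastic valve body, 114 x 167 x 129 mm, fixed to the left tray, two stub pipes (68 mm) along its y, which points roughly along the robot's x. Origin at its underside
- mouth (a point): centre of the valve body's round open mouth, at the rim, 129 mm above the tray. The chamber below is upright, about 76 mm across inside
- foot_disc (a joint): travel (m) of the round steel spring disc, 66 mm across, at the chamber's bottom: 0 at rest, grows as pressed down, stop at 0.015. Gives from about 1.7 N, then 0.5 N per mm. Its rest depth differs from valve to valve, 71 to 97 mm below the rim, is not measured and must be felt
- grease_jar: white jar with a blue lid, 63 mm across, 53 mm high, standing on the left tray beyond the valve body; leave it. Origin at its underside
- cap_b: black screw cap with a hexagon head, 86 mm across, 60 mm high, on the left tray beyond the valve body; leave it. Origin at its underside
- pin_tin: low round tin with a blue lid, 66 mm across, 26 mm high, on the bench beyond the rest; leave it. Origin at its underside
Things that resemble listed ones, but are neither listed nor needed, are in the scene too. Leave any orange look-alike of the part that bears foot_disc alone.

How it is judged (in metres and radians):
On the way, in this order (a step that is already met when the one before it is completed fails the run):
1. first stroke down: upright in the chamber, the bristle end presses the spring disc over 2 mm down (horizontal distance between brush and mouth below 0.02 m and angle between brush's own z axis and vertical below 0.3 rad and value of joint foot_disc above 0.002 m and z of brush in the frame of mouth below -0.065 m), for 0.1 s.
2. first stroke up: the bristle end is drawn up to less than 35 mm below the rim (horizontal distance between brush and mouth below 0.02 m and angle between brush's own z axis and vertical below 0.3 rad and value of joint foot_disc below 0.0015 m and z of brush in the frame of mouth above -0.035 m), for 0.1 s.
3. second stroke down: upright in the chamber, the bristle end presses the spring disc over 2 mm down (all of step 1), for 0.1 s.
4. second stroke up: the bristle end is drawn up to less than 35 mm below the rim (all of step 2), for 0.1 s.
5. third stroke down: upright in the chamber, the bristle end presses the spring disc over 2 mm down (all of step 3), for 0.1 s.
6. third stroke up: the bristle end is drawn up to less than 35 mm below the rim (all of step 4), for 0.1 s.
At the end, for the whole second after the job is handed in: the brush lies home in the trough of its rest: bristle end within 12 mm of the home point, axis within 0.15 rad of the trough's, handle up, at rest and released; the spring disc is back up (less than 1.5 mm down) (distance between brush and cradle below 0.012 m and angle between the z axis of brush and the z axis of cradle, either way round below 0.15 rad and z of grip in the frame of cradle above 0.12 m and linear speed of brush below 0.02 m/s and value of joint foot_disc below 0.0015 m); the robot touches nothing.
It fails at once if the spring disc is forced down more than 12.5 mm, near its stop (value of joint foot_disc above 0.0125 m).
It fails at once if the brush is pressed against the valve body with more than 40 N (contact force between brush and valve above 40 N).
It fails at once if the jar, the screw cap or the tin is moved more than 25 mm (distance of any of grease_jar, cap_b, pin_tin from where it was at the start of the episode above 0.025 m).
It also fails if it takes over 61 s, if anything falls off the work surface, if the arm or the gripper's body presses on something with over 40 N, if the wrist force passes 120 N, or if a joint passes its speed limit or range.

### The arm

A 7-joint arm with a two-finger parallel gripper is mounted at the origin on a cart in front of the work surface, level with it; the furniture and walls round the work are solid. World frame = base frame: x ahead of the robot, y to its left, z up, the work surface at z = 0. Lengths are in mm, angles in rad, forces in N, time in s.
With the tool pointing down it reaches from about 400 to 875 mm from the base axis. Payload 4.4 kg.
Tool frame: the origin (TCP) lies between the finger pads; the fingertips stand 17 mm ahead of it and the grasp point (between the pads) lies 2 mm behind it; z points along the fingers, y is the line along which they close (so a half turn about z gives the same grasp; the last joint's range is limited). The gripper opens to 85 mm and grips with 20 to 120 N. Pads are 22 mm wide; open, the fingers measure 114 mm over their backs; the gripper's body (76 mm by 85 mm) begins 54 mm behind the grasp point. The pads swing forward as they close: fully open they stand 13 mm farther back than shut.
Start: joints at [1.15, 0.628, 0.038, 1.517, -0.027, 0.996, -0.02], TCP at [225.839, -609.52, 248.313] pointing down, gripper open.
Joint ranges: [-3.06, 3.06], [-0.37, 2.12], [-1.25, 1.32], [0.18, 2.47], [-1.1, 4.24], [0.23, 1.98], [-2.94, 2.94]. Speed limits (rad/s): [2.57, 2.57, 3.14, 3.14, 3.14, 3.14, 3.14].

### API

Orientations are given as [roll, pitch, yaw] about the fixed x, y, z axes, in that order (R = Rz(yaw) Ry(pitch) Rx(roll)).
In Python, from cell import sensors, get_image, ctrl gives the robot as it stands.
- The arm moves only by the tool send_rows, never from a script. Its argument "series" is a list of rows, each a list of 3 entries, a list of its own where there are three numbers: the finger opening in mm, from 0 to 85.4, then the shift along the world's x, y, z in units of 60 mm (1.0 is 60 mm), then the turn, a rotation vector about the world's x, y, z in units of 5 degrees (1.0 is 5 degrees). A call has 1 to 8 rows; each row shifts and turns the commanded pose from where the row before left it; what a row does not reach is not made up. A row lasts 1/8 s, in which the tool goes at most 62.5 mm and 10.7 degrees, less where a joint would pass 70% of its speed; a pose out of reach is approached as far as the arm can. A call is refused whole if a number of a shift passes 1 or a number of a turn 1, either way. A call with a gripper value outside its range is refused whole. The fingers move at their own pace and stop on an object; the grip force is fixed at half the most. Time passes only in rows, so rows that do not move let the fingers close. It gives the time, the measured TCP pose, the force, the opening and the grip force at its end, in the units of the state.
- sensors.read_state(): the state, without advancing time (a new reading comes with each control period).
- get_image(name): name is "scene" or "side" or "wrist"; returns a dict with "img" (400x640x3 uint8, red, green, blue), "depth" (400x640 float32, mm along the optical axis (not along the pixel's ray), 0 where there is no reading), "vfov" (degrees; the focal length in pixels is half the picture's height over the tangent of half this angle, whatever the lens; pixels are square), "cx", "cy" (the principal point, pixels), "world_to_cam" (4x4, takes a point from world to camera coordinates). Camera axes: x right, y down, z forward; pixel columns grow to the right and rows downward; lengths in mm; the calibration is good to about 2 mm. A picture is of the moment at which its call begins.
- ctrl.finish_job(): hands the job in; it is judged then, once.
The state is a dict: "clock": time; "qpos": joint angles; "qd": joint speeds; "tau": joint torques, N m; "eef_pos": TCP position; "tool_rot": TCP orientation; "force": force on the tool from outside, world axes, zero at the start; "torque": the same for the moment, N m; "width": finger opening in mm; "gripper_force": force on a finger pad.
Only numpy, scipy, OpenCV 4.12 (cv2) and the standard library are available. Lean on these libraries where they do the work, as an engineer would, in place of code of your own. Each camera call takes 0.05 s, during which the arm holds its last target. There are 200 camera calls.

## Working session

There is one attempt and no reset: what is moved stays moved. The work goes in short steps, Python scripts to look and compute and a tool call to move; the robot and the scene stay as the last step left them, time stands still between calls to the robot, and variables do not carry over. Pictures are saved under pics/ and viewed, at most 10 in all, crops included, and the job is handed in when it is done.

Besides the shell and the picture viewer there is one more tool, called as name(argument=value, ...), one argument or row to a line, values as JSON. send_rows: Moves the arm, as the interface text tells. Its arguments: {"type":"object","properties":{"series":{"type":"array"}},"required":["series"]}

```bash
mkdir -p pics; ls
cat > h.py <<'E'
import numpy as np, cv2
from cell import sensors, get_image, ctrl
def cloud(d):
    h,w=d["depth"].shape; f=h/2/np.tan(np.radians(d["vfov"])/2)
    v,u=np.mgrid[:h,:w]; z=d["depth"].astype(float)
    c=np.stack([(u-d["cx"])*z/f,(v-d["cy"])*z/f,z,np.ones_like(z)],-1)
    p=(c@np.linalg.inv(np.array(d["world_to_cam"])).T)[...,:3]; p[z==0]=np.nan
    return p
def save(n,im): cv2.imwrite(n,im[...,::-1])
E
python3 - <<'E'
from h import *
s=sensors.read_state(); print({k:np.round(v,3).tolist() for k,v in s.items()})
for n in("scene","side"):
    d=get_image(n); save(f"pics/{n}0.png",d["img"]); np.savez(f"{n}0.npz",img=d["img"],p=cloud(d)); print(np.round(d["world_to_cam"],2).tolist(),d["vfov"])
a=cv2.imread("pics/scene0.png");b=cv2.imread("pics/side0.png")
cv2.imwrite("pics/both0.png",cv2.resize(np.vstack([a,b]),None,fx=.75,fy=.75))
E
```

```text
pics
{'clock': 0.0, 'qpos': [1.15, 0.629, 0.038, 1.518, -0.027, 0.996, -0.02], 'qd': [0.002, -0.0, -0.0, 0.001, -0.0, 0.002, 0.001], 'tau': [-0.0, -56.341, 1.226, -19.345, 0.011, 0.01, 0.0], 'eef_pos': [225.658, -608.935, 247.374], 'tool_rot': [-3.14, 0.0, 0.355], 'force': [-0.236, -0.761, -0.227], 'torque': [-0.038, 0.014, 0.016], 'gripper_force': 0.0, 'width': 85.361}
[[-0.79, -0.61, 0.02, 465.16], [-0.46, 0.57, -0.68, 360.96], [0.41, -0.55, -0.73, 1124.18], [0.0, 0.0, 0.0, 1.0]] 44.89080191649526
[[1.0, 0.01, 0.0, -584.77], [0.01, -0.53, -0.85, 103.47], [-0.0, 0.85, -0.53, 1100.22], [0.0, 0.0, 0.0, 1.0]] 57.98672571624404
```

View pics/both0.png

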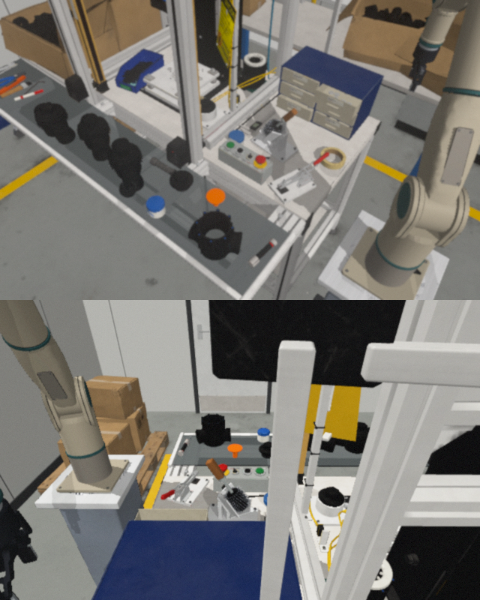

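The scene view (top) shows the nearest open black valve at full-res pixel ≈(284,313), with other black bodies farther along the tray at ≈(165,215) and (125,180). The orange look-alike is at (287,262). The brush handle is at ≈(387,150) in scene and ≈(287,223) in side, with its head at ≈(313,263) in side. The valve nearest the robot is the only one with an upward mouth and the jar and cap beyond it, so I'll confirm that in a crop.

Run:
```python
from h import *
a=np.load("scene0.npz");b=np.load("side0.npz")
A=a["img"][120:360,130:450];B=b["img"][130:290,200:400]
save("pics/crop1.png",np.vstack([cv2.resize(A,(480,360),interpolation=3),cv2.resize(B,(480,240*480//300),interpolation=3)[:240] if 0 else cv2.resize(B[:100],(480,240),interpolation=3)]))
save("pics/crop2.png",cv2.resize(b["img"][200:290,240:380],(700,450),interpolation=3))
for n,D,pts in(("scene",a,[(284,313),(255,310),(310,300),(287,262),(207,275),(240,240),(387,150),(230,340),(350,200)]),("side",b,[(280,215),(287,223),(295,235),(313,263),(310,255),(285,170),(350,262),(352,180)])):
    for u,v in pts: print(n,u,v,np.round(D["p"][v,u]))
```

```text
scene 284 313 [470. 263.  54.]
scene 255 310 [527. 301.  58.]
scene 310 300 [465. 170.  -3.]
scene 287 262 [562. 143.  48.]
scene 207 275 [689. 300.  53.]
scene 240 240 [698. 172.  59.]
scene 387 150 [ 508. -212.  216.]
scene 230 340 [ 946.  102. -900.]
scene 350 200 [ 583. -176.    2.]
side 280 215 [ 501. -227.  227.]
side 287 223 [ 515. -230.  208.]
side 295 235 [ 532. -231.  176.]
side 313 263 [ 572. -253.  112.]
side 310 255 [ 565. -226.  113.]
side 285 170 [468. 224. 102.]
side 350 262 [ 671. -129.    4.]
side 352 180 [702. 259.  44.]
```

View pics/crop1.png

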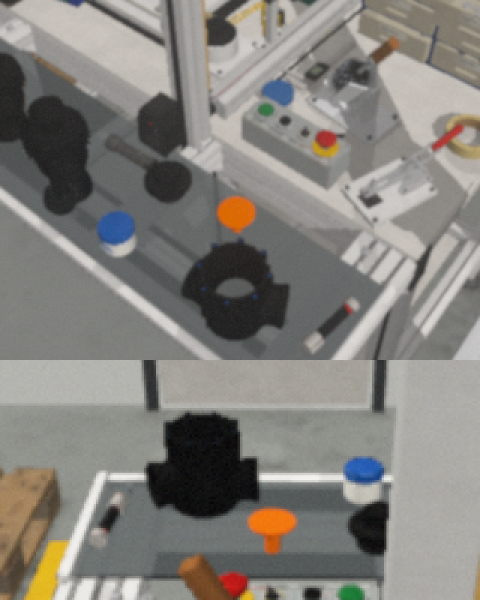

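View pics/crop2.png

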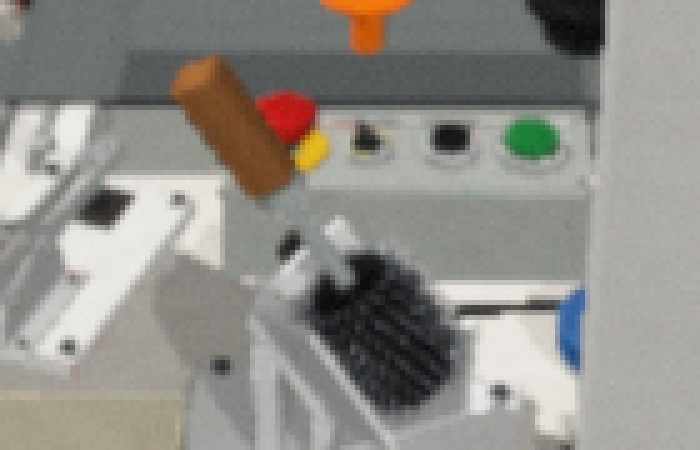

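Crops confirm it: the only open-mouthed black valve is at scene (284,313), the orange look-alike is separate at (287,262), and the brush has its brown handle at side (280–298, 212–238) and bristles at (320,266). Next I'll fit the handle axis and the rim circle.

```bash
cat > fit.py <<'E'
from h import *
from scipy.optimize import least_squares
P=[];S=[]
for n in("scene","side"):
    D=np.load(n+"0.npz");p=D["p"];im=D["img"].astype(int)
    near=(abs(p[...,0]-520)<70)&(abs(p[...,1]+225)<50)&(p[...,2]>120)&(p[...,2]<270)
    m=near&(im[...,0]>im[...,2]*1.6)&(im[...,0]-im[...,2]>30)&(p[...,1]<-195)
    m=cv2.erode(m.astype(np.uint8),np.ones((2,2)))>0
    q=p[m];P.append(q);print(n,len(q),q.min(0).round(),q.max(0).round())
    v=(abs(p[...,0]-470)<90)&(abs(p[...,1]-235)<100)&(p[...,2]>20)&(p[...,2]<140)
    q=p[v];h=np.histogram(q[:,2],bins=range(20,140,4));print(list(zip(h[1],h[0])))
    S.append(q)
# handle axis: elliptic ~ cylinder r 11.5
Q=np.vstack(P)
def res(t,Q=Q):
    c=np.array([t[0],t[1],195.]);d=np.array([t[2],t[3],1]);d/=np.linalg.norm(d)
    w=Q-c;return np.linalg.norm(w-np.outer(w@d,d),axis=1)-11.5
for q in (P[0],P[1],Q):
    r=least_squares(res,[520,-225,-.57,0],loss="soft_l1",f_scale=2,args=(q,)).x
    d=np.array([r[2],r[3],1]);d/=np.linalg.norm(d);c=np.array([r[0],r[1],195.]);t=(q-c)@d
    print("axis at z195",c.round(1),d.round(3),"tilt",np.degrees(np.arccos(d[2])).round(1),"ends t",np.percentile(t,[0,2,50,98,100]).round(1),"top",(c+d*np.percentile(t,99)).round(1))
E
python3 fit.py
```

```text
scene 92 [ 486. -227.  176.] [ 526. -206.  230.]
[(np.int64(20), np.int64(40)), (np.int64(24), np.int64(45)), (np.int64(28), np.int64(54)), (np.int64(32), np.int64(64)), (np.int64(36), np.int64(54)), (np.int64(40), np.int64(90)), (np.int64(44), np.int64(116)), (np.int64(48), np.int64(220)), (np.int64(52), np.int64(273)), (np.int64(56), np.int64(107)), (np.int64(60), np.int64(109)), (np.int64(64), np.int64(112)), (np.int64(68), np.int64(145)), (np.int64(72), np.int64(138)), (np.int64(76), np.int64(139)), (np.int64(80), np.int64(170)), (np.int64(84), np.int64(118)), (np.int64(88), np.int64(75)), (np.int64(92), np.int64(74)), (np.int64(96), np.int64(70)), (np.int64(100), np.int64(88)), (np.int64(104), np.int64(71)), (np.int64(108), np.int64(76)), (np.int64(112), np.int64(82)), (np.int64(116), np.int64(96)), (np.int64(120), np.int64(103)), (np.int64(124), np.int64(227)), (np.int64(128), np.int64(294)), (np.int64(132), np.int64(16))]
side 282 [ 489. -235.  167.] [ 538. -214.  228.]
[(np.int64(20), np.int64(40)), (np.int64(24), np.int64(34)), (np.int64(28), np.int64(44)), (np.int64(32), np
[... 474 characters left out ...]
6), np.int64(52)), (np.int64(100), np.int64(46)), (np.int64(104), np.int64(56)), (np.int64(108), np.int64(52)), (np.int64(112), np.int64(59)), (np.int64(116), np.int64(67)), (np.int64(120), np.int64(80)), (np.int64(124), np.int64(83)), (np.int64(128), np.int64(0)), (np.int64(132), np.int64(0))]
axis at z195 [ 510.3 -220.4  195. ] [-0.279  0.033  0.96 ] tilt 16.3 ends t [-22.4 -18.   24.3  36.7  37.4] top [ 500.  -219.2  230.5]
axis at z195 [ 512.8 -220.7  195. ] [-0.51   0.074  0.857] tilt 31.0 ends t [-33.1 -30.1   4.6  32.7  33.6] top [ 495.8 -218.2  223.5]
axis at z195 [ 512.8 -220.8  195. ] [-0.507  0.065  0.859] tilt 30.8 ends t [-33.  -29.2   8.4  36.7  39.5] top [ 493.7 -218.3  227.3]
```

Run:
```python
from h import *
from scipy.optimize import least_squares
A=[]
for n in("scene","side"):
    D=np.load(n+"0.npz");p=D["p"]
    q=p.reshape(-1,3);q=q[np.isfinite(q).all(1)];A.append(q)
    r=q[(abs(q[:,0]-470)<75)&(abs(q[:,1]-235)<75)&(q[:,2]>118)&(q[:,2]<136)]
    print(n,len(r),np.percentile(r[:,2],[5,25,50,75,95]).round(1))
    t=r[r[:,2]>123]
    if n=="scene":
        (c,rad)=cv2.minEnclosingCircle(t[:,:2].astype(np.float32));print("enc",c,rad)
        # radial hist from fitted centre; inner & outer edges by angle
        f=lambda x:np.concatenate([[np.percentile(k,4)-x[2],np.percentile(k,96)-x[3]] for k in [d[(a>b)&(a<=b+np.pi/6)] for d,a in [(np.hypot(*(t[:,:2]-x[:2]).T),np.arctan2(t[:,1]-x[1],t[:,0]-x[0]))] for b in np.arange(-np.pi,np.pi-.01,np.pi/6)] if len(k)>3])
        s=least_squares(f,[c[0],c[1],38,50],diff_step=1e-3,loss="soft_l1",f_scale=2,method="trf");print(s.x.round(1),np.abs(s.fun).mean())
        d=np.hypot(*(t[:,:2]-s.x[:2]).T);print(np.percentile(d,[0,2,10,50,90,98,100]).round(1))
q=np.vstack(A);q=q[(q[:,2]>-950)&(q[:,2]<900)]
print("rows x, cols y -700..450 step 50")
for x in range(200,850,50):
    print(x,[ (lambda k:int(k[:,2].max()) if len(k) else -9)(q[(q[:,0]>=x)&(q[:,0]<x+50)&(q[:,1]>=y)&(q[:,1]<y+50)]) for y in range(-700,450,50)])
```

```text
scene 557 [119.3 124.7 127.5 129.2 131.3]
enc (458.6355895996094, 267.0766296386719) 59.21014404296875Traceback (most recent call last):
  File "<stdin>", line 14, in <module>
    return func(*args, **kwargs)
    vector_fun = VectorFunction(
        fun_wrapped,
    ...<6 lines>...
        workers=workers
    )
    self.J, dct = approx_derivative(
                  ~~~~~~~~~~~~~~~~~^
        self.fun_wrapped, self.x, f0=self.f, **finite_diff_options
        ^^^^^^^^^^^^^^^^^^^^^^^^^^^^^^^^^^^^^^^^^^^^^^^^^^^^^^^^^^
    )
    ^
    J, _nfev = _dense_difference(fun_wrapped, x0, f0, h,
               ~~~~~~~~~~~~~~~~~^^^^^^^^^^^^^^^^^^^^^^^^
                             use_one_sided, method,
                             ^^^^^^^^^^^^^^^^^^^^^^
                             mf)
                             ^^^
    df = [f_eval - f0 for f_eval in f_evals]
          ~~~~~~~^~~~
ValueError: operands could not be broadcast together with shapes (24,) (22,)
```

Run:
```python
from h import *
from scipy.optimize import least_squares
A=[]
for n in("scene","side"):
    D=np.load(n+"0.npz");q=D["p"].reshape(-1,3);q=q[np.isfinite(q).all(1)];A.append(q)
t=A[0];t=t[(abs(t[:,0]-460)<75)&(abs(t[:,1]-260)<75)&(t[:,2]>124)&(t[:,2]<134)]
h=cv2.convexHull(t[:,:2].astype(np.float32))[:,0]
s=least_squares(lambda x:np.hypot(*(h-x[:2]).T)-x[2],[460,262,57],loss="soft_l1",f_scale=1.5);print("outer",s.x.round(1),s.fun.round(1).tolist())
d=t[:,:2]-s.x[:2];a=np.degrees(np.arctan2(d[:,1],d[:,0]));r=np.hypot(*d.T)
for b in range(-180,180,30):
    k=r[(a>=b)&(a<b+30)];print(b,len(k),np.percentile(k,[0,5,50,95]).round(1) if len(k)>3 else "")
q=np.vstack(A);q=q[(q[:,2]>-950)&(q[:,2]<900)]
print("rows x, cols y -700..450 step 50")
for x in range(200,850,50):
    print(x,[ (lambda k:int(k[:,2].max()) if len(k) else -9)(q[(q[:,0]>=x)&(q[:,0]<x+50)&(q[:,1]>=y)&(q[:,1]<y+50)]) for y in range(-700,450,50)])
```

```text
outer [459.4 268.8  58.2] [0.7, -1.3, -1.4, -0.2, 0.7, 1.4, 1.2, 0.4, -3.1, -0.1, -0.8, -1.3, 0.6, 2.0]
-180 46 [44.7 45.1 49.6 56.1]
-150 33 [44.7 45.5 48.1 55.8]
-120 47 [42.7 44.3 49.1 57. ]
-90 46 [42.7 43.3 47.1 56.7]
-60 42 [42.  42.1 45.7 51.8]
-30 47 [42.9 43.2 47.5 55.7]
0 40 [42.3 43.  47.3 55.4]
30 35 [42.9 43.3 47.1 54.9]
60 48 [42.8 43.4 48.7 56.7]
90 49 [42.7 43.9 48.6 57.1]
120 53 [42.8 43.8 49.1 57.2]
150 51 [42.5 44.4 48.9 57.6]
rows x, cols y -700..450 step 50
200 [303, 544, 579, 610, -888, -881, -880, -887, -887, -881, -880, -891, -9, -9, -9, -9, -9, -9, -9, -9, -9, -9, -9]
250 [312, 553, 575, 6, 5, 5, 6, 28, 30, 5, 5, 6, 5, 4, 1, 10, 10, 9, 10, 11, 9, 8, -9]
300 [-3, 220, 222, 220, 220, 219, 207, 31, 30, 104, 88, 22, 15, 6, 5, 3, 30, 29, 30, 29, 5, 6, -9]
350 [-685, 223, 221, 221, 220, 221, 210, 31, 30, 102, 91, 73, 56, 20, 3, 5, 7, 5, 87, 84, 7, 8, -9]
400 [-9, 221, 221, 221, 220, 221, 209, 6, 6, 6, 25, 51, 67, 73, 2, 5, 7, 6, 133, 132, 132, 6, -9]
450 [-9, 221, 220, 221, 222, 219, 211, 7, 16, 233, 17, 49, 70, 72, 3, 5, 5, 3, 133, 130, 132, 7, -9]
500 [-9, 221, 221, 221, 222, 220, 209, 6, 113, 233, 113, 42, 99, 99, 0, 5, 54, 53, 129, 132, 65, 8, -9]
550 [665, 221, 221, 220, 222, 220, 8, 5, 116, 136, 117, 60, 83, 76, 0, 4, 53, 54, 6, 5, 7, 8, -9]
600 [665, 221, 221, 221, 221, 222, 6, -662, 97, 105, 60, 64, 82, 77, 6, 6, 5, 7, 7, 6, 7, 8, -9]
650 [-9, 221, 222, 221, 220, 222, 15, 14, 23, 22, 32, 60, 81, 81, 3, 6, 63, 65, 6, 59, 58, 8, -9]
700 [-9, 661, 659, 54, 52, 56, 53, 52, 52, 53, 529, 50, 51, 576, 639, 5, 66, 64, 6, 59, 57, 7, -9]
750 [-9, 661, 659, 102, 103, 56, 59, 59, 526, 534, 529, 58, 588, 596, 638, 635, 112, 39, 7, 5, 8, 7, -9]
800 [-9, 588, 447, 150, 151, 113, 103, 71, 509, 528, 65, 17, 227, 219, 108, 112, 110, 31, 71, 80, 69, 8, -9]
```

Rim centre ≈(459,269,128) with inner radius ≈43 and outer ≈58, which fits the 114 mm body. The handle tilts 30.8°, with grip ≈(512,-221,197). I'll go to the pre-grasp.

send_rows(
  series=[
    [85,[0,0,1],[0,0,0]],
    [85,[0.1,0.2,0.9],[0,0,0]],
    [85,[0.45,0.8,0],[0,0,-0.92]],
    [85,[0.45,0.8,0],[0,0,-0.92]],
    [85,[0.45,0.8,0],[0,0,-0.92]],
    [85,[0.45,0.8,0],[0,0,-0.92]],
    [85,[0.45,0.8,0],[0,0,-0.92]],
    [85,[0.45,0.8,0],[0,0,-0.92]],
  ],
)

```text
clock: 1.1
eef_pos: [394.4, -307.7, 362.1]
tool_rot: [-3.141, 0.0, -0.13]
force: [1.2, 0.3, 0.6]
width: 85.0
gripper_force: 0.0
```

send_rows(
  series=[
    [85,[0.18,0.3,-0.15],[-0.13,-1,0]],
    [85,[0.18,0.3,-0.15],[-0.13,-1,0]],
    [85,[0.18,0.3,-0.15],[-0.13,-1,0]],
    [85,[0.18,0.3,-0.15],[-0.13,-1,0]],
    [85,[0.18,0.3,-0.15],[-0.13,-1,0]],
    [85,[0.15,0.08,-0.15],[-0.13,-1,0]],
    [85,[0,0,0],[0,0,0]],
  ],
)

```text
clock: 1.98
eef_pos: [455.0, -213.9, 306.8]
tool_rot: [-3.14, -0.524, -0.129]
force: [-0.8, 1.0, 1.0]
width: 84.7
gripper_force: 0.0
```

```bash
cat > st.py <<'E'
from h import *
from scipy.spatial.transform import Rotation as R
s=sensors.read_state(); M=R.from_euler("xyz",s["tool_rot"]).as_matrix()
print(round(s["clock"],2),np.round(s["eef_pos"],1),"z",M[:,2].round(3),"y",M[:,1].round(3),"F",np.round(s["force"],1),"w",round(s["width"],1),s["gripper_force"],np.round(s["qpos"],2))
E
python3 - <<'E'
from st import *
d=get_image("wrist");save("pics/w1.png",d["img"]);p=cloud(d);np.savez("wrist1.npz",img=d["img"],p=p)
for v in range(20,400,60): print([tuple(p[v,u].round().tolist()) for u in range(40,640,140)])
E
```

```text
1.98 [ 455.  -213.9  306.8] z [ 0.496 -0.063 -0.866] y [-0.128 -0.992 -0.002] F [-0.8  1.   1. ] w 84.7 0.0 [ 0.7   0.18 -0.22  2.25 -0.58  0.25 -0.68]
[(750.0, 49.0, 197.0), (944.0, -11.0, -1.0), (908.0, -277.0, -0.0), (815.0, -495.0, 63.0), (656.0, -522.0, 216.0)]
[(843.0, 239.0, 1.0), (780.0, -28.0, 40.0), (749.0, -255.0, 41.0), (678.0, -440.0, 106.0), (591.0, -499.0, 215.0)]
[(702.0, 191.0, 39.0), (656.0, -40.0, 71.0), (664.0, -245.0, -1.0), (629.0, -475.0, 9.0), (532.0, -478.0, 214.0)]
[(618.0, 219.0, -1.0), (569.0, -36.0, 66.0), (507.0, -222.0, 229.0), (522.0, -430.0, 48.0), (479.0, -456.0, 216.0)]
[(521.0, 210.0, -0.0), (489.0, -28.0, 51.0), (465.0, -218.0, -1.0), (437.0, -432.0, 0.0), (431.0, -440.0, 215.0)]
[(433.0, 202.0, -1.0), (446.0, -175.0, 367.0), (379.0, -207.0, -2.0), (434.0, -255.0, 358.0), (369.0, -484.0, 147.0)]
[(438.0, -145.0, 376.0), (430.0, -172.0, 363.0), (429.0, -211.0, 375.0), (418.0, -251.0, 357.0), (421.0, -277.0, 376.0)]
```

View pics/w1.png

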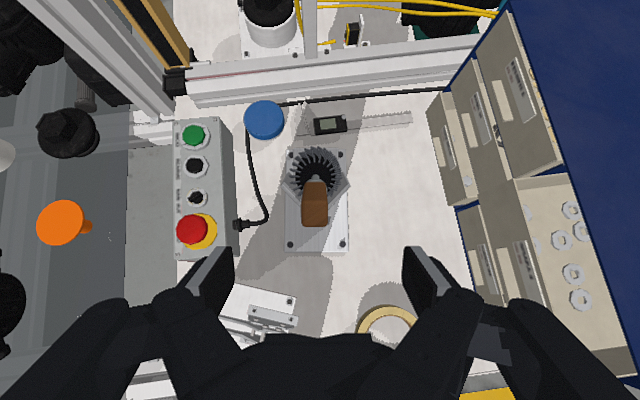

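Wrist view: brown handle at (315,178–228), bristles at (318,170), rest base bolts at (290,243), (343,243), (290,153), (342,153), and the tin lid at (264,120). I'll refine the handle axis and the rest's yaw from this view.

Run:
```python
from h import *
from scipy.optimize import least_squares
D=np.load("wrist1.npz");p=D["p"];im=D["img"].astype(int)
for u,v in((290,243),(343,243),(288,153),(342,153)): print(u,v,p[v,u].round())
m=(im[...,0]>im[...,2]*1.6)&(im[...,0]-im[...,2]>30)&(p[...,2]>120)&(p[...,2]<260)&(abs(p[...,0]-515)<60)&(abs(p[...,1]+220)<40)
q=p[cv2.erode(m.astype(np.uint8),np.ones((3,3)))>0];print(len(q),q.min(0).round(),q.max(0).round())
S=np.load("side0.npz");
d=np.array([-.496,.063,.866]);
t=q@d; top=q[t>t.max()-4]; print("end face centre",top.mean(0).round(1),(top.min(0)+top.max(0)).round(1)/2,t.max()-t.min())
v,u=np.nonzero(m);print("px u",u.min(),u.max(),"v",v.min(),v.max())
# side faces: mid y as function of t
o=np.array([512,-221,197.])
e=np.array([.126,.992,0]);
for a in range(-35,40,8):
    k=q[abs((q-o)@d-a)<4]
    if len(k)>5: print(a,len(k),"lat",np.percentile((k-o)@e,[2,98]).round(1),"norm max",np.percentile((k-o)@np.cross(e,d),[2,98]).round(1))
# bristles dark points
b=(im.sum(-1)<180)&(abs(p[...,0]-580)<60)&(abs(p[...,1]+228)<45)&(p[...,2]>50)&(p[...,2]<145)
k=p[b];print("bristles",len(k),np.percentile((k-o)@e,[1,99]).round(1),np.percentile((k-o)@d,[1,99]).round(1))
```

```text
290 243 [ 496. -176.   11.]
343 243 [ 486. -256.   11.]
288 153 [ 644. -188.    7.]
342 153 [ 630. -276.   13.]
932 [ 488. -229.  181.] [ 536. -206.  231.]
end face centre [ 497.7 -216.5  225.5] [ 497.9 -216.6  224.9] 59.42431381245
px u 301 327 v 182 226
-27 14 lat [-4.1  8.8] norm max [12.1 12.4]
-19 32 lat [-5.3 11.5] norm max [11.7 12.5]
-11 38 lat [-6.  11.6] norm max [11.3 12.6]
-3 39 lat [-5.8 11.3] norm max [11.3 12.4]
5 56 lat [-5.6 11.1] norm max [11.2 12.4]
13 50 lat [-5.6 11.4] norm max [11.1 12.4]
21 63 lat [-6.2 11.1] norm max [11.1 12.4]
29 590 lat [-6.8 11.7] norm max [-9.1 11.9]
37 50 lat [-4.3 10. ] norm max [-7.1  8.4]
bristles 876 [-22.8  31. ] [-142.4  -98.7]
```

send_rows(
  series=[
    [85,[0.2,-0.02,-0.45],[0,0,0]],
    [85,[0.25,-0.02,-0.46],[0,0,0]],
    [85,[0.26,-0.03,-0.48],[0,0,0]],
    [85,[0.26,-0.03,-0.48],[0,0,0]],
    [85,[0,0,0],[0,0,0]],
  ],
)

```text
clock: 2.65
eef_pos: [519.7, -228.1, 232.8]
tool_rot: [-3.117, -0.485, -0.126]
force: [-0.2, -0.0, 0.4]
width: 85.1
gripper_force: 0.0
```

```bash
python3 st.py
```

```text
2.65 [ 519.7 -228.1  232.8] z [ 0.465 -0.035 -0.885] y [-0.115 -0.993 -0.021] F [-0.2 -0.   0.4] w 85.1 0.0 [ 0.42  0.4   0.06  2.18 -1.1   0.24 -0.18]
```

The full 30° tool tilt runs into the j5 and j6 limits. I'll back off and use a tool tilt of about 12° instead, so the brush sits about 18° askew in the hand.

send_rows(
  series=[
    [85,[-0.25,0.1,0.9],[0,0,0]],
    [85,[-0.1,0,0.3],[0.13,1,0]],
    [85,[0,0,0],[0.13,1,0]],
    [85,[0,0,0],[0.13,1,0]],
    [85,[0,0,0],[0,0,0]],
  ],
)

```text
clock: 3.28
eef_pos: [497.8, -221.9, 306.2]
tool_rot: [-3.119, -0.222, -0.126]
force: [0.3, 0.1, -0.2]
width: 84.8
gripper_force: 0.0
```

```bash
python3 st.py
```

```text
3.27 [ 497.8 -221.9  306.2] z [ 0.222 -0.005 -0.975] y [-0.121 -0.992 -0.022] F [ 0.3  0.1 -0.2] w 84.8 0.0 [-0.01  0.37  0.59  1.93 -0.46  0.76 -0.85]
```

send_rows(
  series=[
    [85,[0.06,0.02,-0.46],[-0.25,0,0]],
    [85,[0.06,0.02,-0.46],[0,0,0]],
    [85,[0.06,0,-0.46],[0,0,0]],
    [85,[0.06,0,-0.46],[0,0,0]],
    [85,[0,0,0],[0,0,0]],
    [85,[0,0,0],[0,0,0]],
  ],
)

```text
clock: 4.03
eef_pos: [510.8, -220.0, 195.8]
tool_rot: [-3.139, -0.225, -0.124]
force: [-0.0, -1.3, -0.5]
width: 85.0
gripper_force: 0.0
```

Run:
```python
from st import *
d=get_image("wrist");save("pics/w2.png",d["img"]);p=cloud(d);im=d["img"].astype(int)
m=(im[...,0]>im[...,2]*1.6)&(im[...,0]-im[...,2]>30)&(abs(p[...,0]-515)<60)&(abs(p[...,1]+220)<40)&(p[...,2]>140)
q=(p[cv2.erode(m.astype(np.uint8),np.ones((3,3)))>0]-s["eef_pos"])@M
print(len(q),"in tool: ",np.percentile(q,[2,50,98],axis=0).round(1).tolist())
```

```text
4.03 [ 510.8 -220.   195.8] z [ 0.222 -0.025 -0.975] y [-0.124 -0.992 -0.002] F [-0.  -1.3 -0.5] w 85.0 0.0 [ 0.09  0.52  0.43  2.04 -0.64  0.49 -0.69]
5497 in tool:  [[-11.1, -11.7, -34.3], [7.4, -2.0, -21.4], [21.2, 7.3, 22.0]]
```

View pics/w2.png

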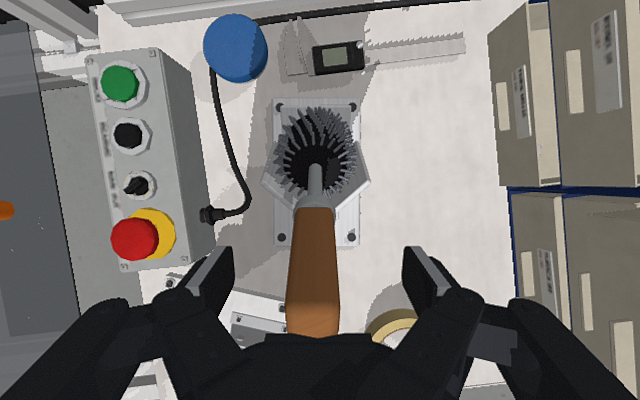

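The handle runs (315,210–335), centred between the pads to within about 2 mm. I'll nudge the hand and close.

send_rows(
  series=[
    [85,[0.02,0.035,0],[0,0,0]],
    [15,[0,0,0],[0,0,0]],
    [15,[0,0,0],[0,0,0]],
    [15,[0,0,0],[0,0,0]],
    [15,[0,0,0],[0,0,0]],
    [15,[0,0,0],[0,0,0]],
    [15,[0,0,0],[0,0,0]],
    [15,[0,0,0],[0,0,0]],
  ],
)

```text
clock: 5.08
eef_pos: [512.3, -217.6, 194.8]
tool_rot: [-3.139, -0.224, -0.124]
force: [-1.9, -1.9, 2.5]
width: 21.4
gripper_force: 58.9
```

```bash
python3 st.py
```

```text
5.08 [ 512.3 -217.6  194.8] z [ 0.22  -0.025 -0.975] y [-0.123 -0.992 -0.002] F [-1.9 -1.9  2.5] w 21.4 58.89400362968445 [ 0.09  0.52  0.43  2.04 -0.64  0.49 -0.7 ]
```

send_rows(
  series=[
    [15,[0,0,0.5],[0,0,0]],
    [15,[0,0,0.9],[0,0,0]],
    [15,[0,0,0.9],[0,0,0]],
    [15,[0,0,0.7],[0.13,0.99,0]],
    [15,[0,0,0],[0.13,0.99,0]],
    [15,[0,0,0],[0.13,0.99,0]],
    [15,[0,0,0],[0.13,0.99,0]],
    [15,[0,0,0],[0.13,0.99,0]],
  ],
)

```text
clock: 6.08
eef_pos: [512.4, -216.4, 374.2]
tool_rot: [-3.135, 0.216, -0.122]
force: [-0.1, -0.5, -1.0]
width: 21.2
gripper_force: 59.5
```

send_rows(
  series=[
    [15,[0,0.3,0],[0.13,0.99,0]],
    [15,[-0.05,0.7,0],[0,0,1]],
    [15,[-0.05,0.7,0],[0,0,1]],
    [15,[-0.05,0.7,0],[0,0,1]],
    [15,[-0.05,0.7,0],[0,0,1]],
    [15,[-0.05,0.7,0],[0,0,1]],
    [15,[-0.05,0.7,0],[0,0,1]],
    [15,[-0.05,0.7,0],[0,0,1]],
  ],
)

```text
clock: 7.08
eef_pos: [490.8, 96.9, 374.2]
tool_rot: [-3.134, 0.3, 0.492]
force: [0.4, -0.0, -1.6]
width: 21.4
gripper_force: 59.8
```

```bash
python3 st.py
```

```text
7.08 [490.8  96.9 374.2] z [-0.264 -0.133 -0.955] y [ 0.47  -0.883 -0.007] F [ 0.4 -0.  -1.6] w 21.4 59.789535999298096 [-0.61  0.49  0.52  1.53 -0.13  1.47 -1.16]
```

send_rows(
  series=[
    [15,[-0.1,0.57,0],[0,0,1]],
    [15,[-0.1,0.57,0],[0,0,1]],
    [15,[-0.1,0.57,0],[0,0,1]],
    [15,[-0.1,0.57,0],[0,0,1]],
    [15,[-0.12,0.57,0],[0,0,0]],
    [15,[0,0,0],[0,0,0]],
    [15,[0,0,0],[0,0,0]],
  ],
)

```text
clock: 7.95
eef_pos: [460.1, 265.2, 374.3]
tool_rot: [-3.135, 0.301, 0.836]
force: [0.4, 0.2, -0.5]
width: 21.0
gripper_force: 59.7
```

Run:
```python
from st import *
ims=[]
for n in("scene","side"):
    d=get_image(n);p=cloud(d);np.savez(n+"1.npz",img=d["img"],p=p);ims.append(d["img"])
    # head/rod points: column near TCP
    e=s["eef_pos"]
    m=(abs(p[...,0]-e[0])<80)&(abs(p[...,1]-e[1])<80)&(p[...,2]>140)&(p[...,2]<340)
    q=p[m]
    for z in range(140,340,12):
        k=q[abs(q[:,2]-z-6)<6]
        if len(k)>3: print(n,z+6,len(k),"x",np.percentile(k[:,0],[2,98]).round(),"y",np.percentile(k[:,1],[2,98]).round())
A=ims[0][100:350,180:430];B=ims[1][20:270,180:430]
save("pics/over.png",cv2.resize(np.hstack([A,B]),(800,400),interpolation=3))
```

```text
7.95 [460.1 265.2 374.3] z [-0.203 -0.216 -0.955] y [ 0.741 -0.671 -0.006] F [ 0.4  0.2 -0.5] w 21.0 59.69887733459473 [-0.85  0.52  0.4   1.44 -0.1   1.5  -1.19]
scene 218 44 x [433. 469.] y [248. 293.]
scene 230 100 x [428. 478.] y [250. 297.]
scene 242 114 x [428. 486.] y [247. 297.]
scene 254 118 x [429. 484.] y [243. 296.]
scene 266 209 x [430. 490.] y [234. 295.]
scene 278 386 x [434. 485.] y [239. 288.]
scene 290 20 x [455. 461.] y [261. 269.]
scene 302 18 x [455. 461.] y [260. 269.]
scene 314 20 x [455. 463.] y [260. 269.]
scene 326 6 x [450. 458.] y [260. 270.]
scene 338 32 x [447. 467.] y [256. 276.]
side 206 19 x [434. 485.] y [236. 265.]
side 218 48 x [434. 493.] y [233. 265.]
side 230 69 x [429. 490.] y [230. 269.]
side 242 63 x [432. 490.] y [231. 265.]
side 254 72 x [430. 492.] y [233. 269.]
side 266 77 x [434. 492.] y [233. 283.]
side 278 64 x [437. 485.] y [241. 280.]
side 290 13 x [457. 464.] y [256. 263.]
side 302 10 x [458. 465.] y [256. 262.]
side 314 12 x [458. 465.] y [255. 263.]
side 326 17 x [452. 472.] y [252. 264.]
side 338 18 x [451. 470.] y [249. 258.]
```

View pics/over.png

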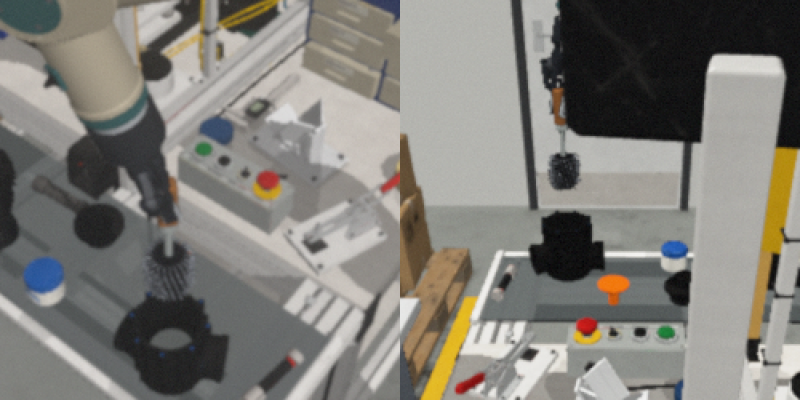

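Brush hangs upright (head at ≈(170,275) left panel, (563,170) right panel), centred at ≈(460,264.5) with its tip at ≈z 210. I'll shift about 4 mm in y and enter.

send_rows(
  series=[
    [15,[-0.01,0.07,0],[0,0,0]],
    [15,[0,0,-0.6],[0,0,0]],
    [15,[0,0,-0.5],[0,0,0]],
    [15,[0,0,-0.3],[0,0,0]],
    [15,[0,0,-0.3],[0,0,0]],
    [15,[0,0,-0.13],[0,0,0]],
    [15,[0,0,0],[0,0,0]],
    [15,[0,0,0],[0,0,0]],
  ],
)

```text
clock: 9.05
eef_pos: [460.0, 270.1, 265.6]
tool_rot: [-3.135, 0.298, 0.836]
force: [0.9, -0.1, -2.0]
width: 21.1
gripper_force: 59.7
```

send_rows(
  series=[
    [15,[0,0,-0.15],[0,0,0]],
    [15,[0,0,-0.15],[0,0,0]],
    [15,[0,0,-0.15],[0,0,0]],
    [15,[0,0,0],[0,0,0]],
    [15,[0,0,0],[0,0,0]],
  ],
)

```text
clock: 9.68
eef_pos: [459.6, 270.0, 237.9]
tool_rot: [-3.135, 0.299, 0.837]
force: [-0.2, -0.1, -0.8]
width: 21.8
gripper_force: 59.7
```

```bash
python3 st.py
```

```text
9.68 [459.6 270.  237.9] z [-0.202 -0.215 -0.955] y [ 0.741 -0.671 -0.006] F [-0.2 -0.1 -0.8] w 21.8 59.70156669616699 [-0.84  0.65  0.37  1.62 -0.14  1.2  -1.17]
```

send_rows(
  series=[
    [15,[0,0,-0.1],[0,0,0]],
    [15,[0,0,-0.1],[0,0,0]],
    [15,[0,0,0],[0,0,0]],
    [15,[0,0,0],[0,0,0]],
  ],
)

```text
clock: 10.18
eef_pos: [459.6, 270.0, 225.9]
tool_rot: [-3.135, 0.299, 0.837]
force: [0.3, -0.2, -1.8]
width: 21.5
gripper_force: 59.7
```

```bash
cat > fz.py <<'E'
from h import *
F=[];Z=[]
for i in range(6):
    get_image("wrist");s=sensors.read_state();F.append(s["force"]);Z.append(s["eef_pos"])
F=np.array(F);print(round(s["clock"],2),np.mean(Z,0).round(1),"F",F.mean(0).round(2),"sd",F.std(0).round(2),s["width"])
E
python3 fz.py
```

```text
10.47 [459.6 270.1 226. ] F [-0.14 -0.2  -1.45] sd [0.24 0.68 0.47] 21.11776782519538
```

send_rows(
  series=[
    [15,[0,0,-0.08],[0,0,0]],
    [15,[0,0,0],[0,0,0]],
  ],
)

```text
clock: 10.72
eef_pos: [459.2, 269.9, 220.6]
tool_rot: [-3.135, 0.3, 0.837]
force: [0.1, -0.4, -1.5]
width: 21.5
gripper_force: 59.7
```

```bash
python3 fz.py
```

```text
11.03 [459.5 270.  221. ] F [ 0.07  0.14 -1.26] sd [0.44 0.66 0.45] 20.85516076973819
```

send_rows(
  series=[
    [15,[0,0,-0.07],[0,0,0]],
    [15,[0,0,0],[0,0,0]],
  ],
)

```text
clock: 11.28
eef_pos: [459.7, 270.1, 216.7]
tool_rot: [-3.135, 0.299, 0.837]
force: [0.7, 0.4, 0.4]
width: 21.4
gripper_force: 59.9
```

```bash
python3 fz.py
```

```text
11.57 [459.7 270.1 217. ] F [0.54 0.25 0.19] sd [0.26 0.4  0.57] 21.302468737768777
```

send_rows(
  series=[
    [15,[0,0,-0.06],[0,0,0]],
    [15,[0,0,0],[0,0,0]],
  ],
)

```text
clock: 11.82
eef_pos: [459.7, 270.1, 213.2]
tool_rot: [-3.135, 0.299, 0.837]
force: [1.5, 0.5, 1.9]
width: 21.5
gripper_force: 60.2
```

```bash
python3 fz.py
```

```text
12.12 [459.7 270.1 213.4] F [0.61 1.05 2.18] sd [0.64 0.42 0.48] 21.458138671044324
```

Contact was felt at TCP z ≈217, and the disc is now about 4 mm down. I'll add 1 mm, then draw up and do the second stroke.

send_rows(
  series=[
    [15,[0,0,-0.015],[0,0,0]],
    [15,[0,0,0],[0,0,0]],
    [15,[0,0,0.3],[0,0,0]],
    [15,[0,0,0.3],[0,0,0]],
    [15,[0,0,0.33],[0,0,0]],
    [15,[0,0,0],[0,0,0]],
    [15,[0,0,0],[0,0,0]],
    [15,[0,0,0],[0,0,0]],
  ],
)

```text
clock: 13.12
eef_pos: [459.0, 269.8, 267.4]
tool_rot: [-3.134, 0.301, 0.837]
force: [-0.3, 0.0, -0.5]
width: 21.2
gripper_force: 59.8
```

Run:
```python
import fz
from st import *
for n in("scene","side"):
    d=get_image(n);p=cloud(d);e=s["eef_pos"]
    q=p[(abs(p[...,0]-e[0])<60)&(abs(p[...,1]-e[1])<60)&(p[...,2]>132)&(p[...,2]<e[2]-20)]
    for z in range(132,240,10):
        k=q[abs(q[:,2]-z-5)<5]
        if len(k)>3: print(n,z+5,len(k),"x",np.percentile(k[:,0],[2,98]).round(),"y",np.percentile(k[:,1],[2,98]).round())
```

```text
13.43 [459.3 269.9 267.7] F [ 0.05 -0.25 -1.26] sd [0.23 0.55 0.34] 21.278432027061278
13.43 [459.5 269.9 268. ] z [-0.203 -0.215 -0.955] y [ 0.741 -0.671 -0.006] F [-0.2  0.2 -1.4] w 21.3 59.83731508255005 [-0.84  0.62  0.38  1.58 -0.13  1.27 -1.18]
scene 137 83 x [425. 503.] y [227. 307.]
scene 147 84 x [427. 488.] y [239. 301.]
scene 157 110 x [429. 490.] y [239. 300.]
scene 167 385 x [432. 486.] y [243. 295.]
scene 177 56 x [435. 482.] y [248. 296.]
scene 187 13 x [455. 461.] y [266. 274.]
scene 197 9 x [454. 461.] y [269. 273.]
scene 207 12 x [454. 460.] y [268. 274.]
scene 227 20 x [447. 467.] y [263. 281.]
scene 237 30 x [447. 465.] y [268. 281.]
side 137 54 x [428. 490.] y [235. 276.]
side 147 43 x [432. 490.] y [236. 267.]
side 157 66 x [428. 491.] y [236. 277.]
side 167 81 x [433. 484.] y [239. 287.]
side 177 8 x [457. 464.] y [261. 268.]
side 187 9 x [458. 465.] y [261. 269.]
side 197 8 x [456. 462.] y [262. 264.]
side 207 6 x [455. 463.] y [265. 269.]
side 217 6 x [454. 463.] y [260. 267.]
side 227 21 x [450. 471.] y [253. 263.]
side 237 24 x [448. 474.] y [253. 270.]
```

Head top is at z ≈174, so the tip sits about 25 mm below the rim, centred. Strokes 2 and 3 follow.

send_rows(
  series=[
    [15,[0,0,-0.3],[0,0,0]],
    [15,[0,0,-0.3],[0,0,0]],
    [15,[0,0,-0.2],[0,0,0]],
    [15,[0,0,-0.07],[0,0,0]],
    [15,[0,0,-0.055],[0,0,0]],
    [15,[0,0,0],[0,0,0]],
    [15,[0,0,0],[0,0,0]],
    [15,[0,0,0],[0,0,0]],
  ],
)

```text
clock: 14.52
eef_pos: [459.4, 270.0, 213.0]
tool_rot: [-3.135, 0.299, 0.837]
force: [-1.2, 0.6, 2.1]
width: 21.2
gripper_force: 60.2
```

```bash
python3 fz.py
```

```text
14.82 [459.4 270.  212.8] F [-1.58 -0.49  2.62] sd [0.2  0.64 0.48] 21.16958902827037
```

send_rows(
  series=[
    [15,[0,0,0.3],[0,0,0]],
    [15,[0,0,0.3],[0,0,0]],
    [15,[0,0,0.33],[0,0,0]],
    [15,[0,0,0],[0,0,0]],
    [15,[0,0,0],[0,0,0]],
    [15,[0,0,0],[0,0,0]],
  ],
)

```text
clock: 15.58
eef_pos: [459.2, 269.9, 267.8]
tool_rot: [-3.135, 0.301, 0.837]
force: [-0.2, 0.1, -1.2]
width: 21.6
gripper_force: 59.8
```

```bash
python3 fz.py
```

```text
15.88 [459.4 269.9 268. ] F [-0.1  -0.04 -0.72] sd [0.63 0.29 0.37] 21.28220229484988
```

send_rows(
  series=[
    [15,[0,0,-0.3],[0,0,0]],
    [15,[0,0,-0.3],[0,0,0]],
    [15,[0,0,-0.2],[0,0,0]],
    [15,[0,0,-0.07],[0,0,0]],
    [15,[0,0,-0.065],[0,0,0]],
    [15,[0,0,0],[0,0,0]],
    [15,[0,0,0],[0,0,0]],
    [15,[0,0,0],[0,0,0]],
  ],
)

```text
clock: 16.88
eef_pos: [459.4, 270.0, 212.7]
tool_rot: [-3.135, 0.3, 0.837]
force: [-1.1, -0.4, 2.9]
width: 21.4
gripper_force: 60.2
```

```bash
python3 fz.py
```

```text
17.18 [459.4 270.  212.5] F [-2.18 -0.21  2.57] sd [0.25 0.62 0.74] 21.182859163179966
```

send_rows(
  series=[
    [15,[0,0,0.3],[0,0,0]],
    [15,[0,0,0.3],[0,0,0]],
    [15,[0,0,0.335],[0,0,0]],
    [15,[0,0,0],[0,0,0]],
    [15,[0,0,0],[0,0,0]],
    [15,[0,0,0],[0,0,0]],
  ],
)

```text
clock: 17.92
eef_pos: [459.2, 269.9, 267.8]
tool_rot: [-3.135, 0.301, 0.837]
force: [0.6, -0.2, -0.4]
width: 21.2
gripper_force: 59.8
```

```bash
python3 fz.py
```

```text
18.23 [459.4 269.9 268. ] F [ 0.12 -0.02 -1.12] sd [0.26 0.45 0.35] 21.06933764064665
```

send_rows(
  series=[
    [15,[0,0,0.8],[0,0,0]],
    [15,[0,0,0.8],[0,0,0]],
    [15,[0,0,0.2],[0,0,0]],
    [15,[0.08,-0.74,0],[0,0,-1]],
    [15,[0.08,-0.74,0],[0,0,-1]],
    [15,[0.08,-0.74,0],[0,0,-1]],
    [15,[0.08,-0.74,0],[0,0,-1]],
    [15,[0.08,-0.74,0],[0,0,-1]],
  ],
)

```text
clock: 19.23
eef_pos: [483.1, 46.8, 375.6]
tool_rot: [-3.135, 0.301, 0.398]
force: [0.4, -0.5, -1.5]
width: 21.1
gripper_force: 59.7
```

send_rows(
  series=[
    [15,[0.08,-0.74,0],[0,0,-1]],
    [15,[0.08,-0.74,0],[0,0,-1]],
    [15,[0.08,-0.74,0],[0,0,-1]],
    [15,[0.08,-0.74,0],[0,0,-1]],
    [15,[0.08,-0.74,0],[0,0,-1]],
    [15,[0.08,-0.73,0],[0,0,-1]],
    [15,[0,0,0],[0,0,0]],
  ],
)

```text
clock: 20.1
eef_pos: [510.5, -222.4, 375.4]
tool_rot: [-3.139, 0.302, -0.132]
force: [-1.0, -0.3, -1.7]
width: 21.3
gripper_force: 59.8
```

send_rows(
  series=[
    [15,[0,0,0],[-0.13,-0.99,0]],
    [15,[0,0,0],[-0.13,-0.99,0]],
    [15,[0,0,0],[-0.13,-0.99,0]],
    [15,[0,0,0],[-0.13,-0.99,0]],
    [15,[0,0,0],[-0.13,-0.99,0]],
    [15,[0,0,0],[-0.13,-0.99,0]],
    [15,[0,0,0],[0,0,0]],
    [15,[0,0,0],[0,0,0]],
  ],
)

```text
clock: 21.1
eef_pos: [512.8, -216.9, 376.3]
tool_rot: [-3.138, -0.222, -0.122]
force: [0.4, -0.2, -1.4]
width: 21.2
gripper_force: 59.8
```

Run:
```python
from st import *
G=R.from_euler("xyz",[-3.139,-.224,-.124]);C=R.from_euler("xyz",s["tool_rot"])
print("turn units",((G*C.inv()).as_rotvec(degrees=True)/5).round(3),"shift mm",(np.array([512.3,-217.6,194.8])-s["eef_pos"]).round(1))
# brush axis seen by side camera + scene
o=np.array(s["eef_pos"])
for n in("side","scene"):
    d=get_image(n);p=cloud(d);q=p.reshape(-1,3)
    q=q[(abs(q[:,0]-o[0]-45)<110)&(abs(q[:,1]-o[1])<60)&(q[:,2]>200)&(q[:,2]<o[2]-50)]
    for z in range(210,330,15):
        k=q[abs(q[:,2]-z)<5]
        if len(k)>3: print(n,z,len(k),"x",np.percentile(k[:,0],[2,98]).round(),"y",np.percentile(k[:,1],[2,98]).round())
```

```text
21.1 [ 512.8 -216.9  376.3] z [ 0.219 -0.024 -0.975] y [-0.121 -0.993 -0.003] F [ 0.4 -0.2 -1.4] w 21.2 59.76142108440399 [-0.13  0.32  0.69  1.79 -0.37  0.92 -0.97]
turn units [-0.009 -0.023 -0.028] shift mm [  -0.5   -0.7 -181.5]
side 225 9 x [561. 577.] y [-249. -229.]
side 240 73 x [556. 606.] y [-258. -229.]
side 255 127 x [547. 613.] y [-260. -226.]
side 270 162 x [540. 611.] y [-259. -218.]
side 285 179 x [548. 601.] y [-257. -208.]
side 300 105 x [552. 594.] y [-243. -210.]
side 315 24 x [542. 555.] y [-231. -223.]
scene 225 4 x [571. 583.] y [-219. -209.]
scene 240 42 x [557. 610.] y [-233. -199.]
scene 255 57 x [549. 614.] y [-233. -195.]
scene 270 85 x [539. 611.] y [-237. -194.]
scene 285 137 x [541. 601.] y [-250. -195.]
scene 300 113 x [554. 596.] y [-248. -204.]
scene 315 10 x [544. 555.] y [-222. -218.]
```

send_rows(
  series=[
    [15,[-0.01,-0.01,-0.7],[0,-0.02,-0.03]],
    [15,[0,0,-0.7],[0,0,0]],
    [15,[0,0,-0.5],[0,0,0]],
    [15,[0,0,-0.4],[0,0,0]],
    [15,[0,0,-0.3],[0,0,0]],
    [15,[0,0,-0.2],[0,0,0]],
    [15,[0,0,0],[0,0,0]],
    [15,[0,0,0],[0,0,0]],
  ],
)

```text
clock: 22.2
eef_pos: [512.3, -218.7, 209.0]
tool_rot: [-3.139, -0.226, -0.126]
force: [-0.5, -0.6, -1.8]
width: 21.7
gripper_force: 59.8
```

```bash
python3 fz.py; python3 st.py
```

```text
22.5 [ 512.1 -218.5  209.1] F [ 0.37 -0.   -1.53] sd [0.81 0.34 0.45] 21.564112927854
22.5 [ 511.9 -218.4  208.9] z [ 0.223 -0.025 -0.975] y [-0.125 -0.992 -0.003] F [ 1.5  0.2 -1.2] w 21.6 59.756319522857666 [ 0.05  0.51  0.49  2.03 -0.64  0.53 -0.69]
```

Freely descending with no contact force. Another 14 mm to go, slowly.

send_rows(
  series=[
    [15,[0,0.01,-0.1],[0,0,0]],
    [15,[0,0,-0.06],[0,0,0]],
    [15,[0,0,-0.05],[0,0,0]],
    [15,[0,0,0],[0,0,0]],
    [15,[0,0,0],[0,0,0]],
  ],
)

```text
clock: 23.12
eef_pos: [511.7, -217.8, 195.8]
tool_rot: [-3.138, -0.225, -0.126]
force: [-0.2, 0.1, -1.3]
width: 21.6
gripper_force: 59.9
```

```bash
python3 fz.py
```

```text
23.43 [ 511.7 -217.8  195.9] F [-0.    0.44 -0.7 ] sd [0.5  0.52 0.45] 21.483383213683585
```

send_rows(
  series=[
    [15,[0.01,0,-0.025],[0,0,0]],
    [15,[0,0,0],[0,0,0]],
    [15,[0,0,0],[0,0,0]],
  ],
)

```text
clock: 23.8
eef_pos: [512.3, -218.0, 194.8]
tool_rot: [-3.139, -0.226, -0.126]
force: [-2.5, 0.5, 6.0]
width: 21.0
gripper_force: 60.6
```

```bash
python3 fz.py
```

```text
24.1 [ 512.3 -218.   194.8] F [-2.7   0.28  5.78] sd [0.53 0.54 0.26] 21.590059947992597
```

Seated: 6 N up on the foot stop, at the same pose as the original grasp. Release, then retreat straight up.

send_rows(
  series=[
    [24,[0,0,0.01],[0,0,0]],
    [40,[0,0,0],[0,0,0]],
    [85,[0,0,0],[0,0,0]],
    [85,[0,0,0],[0,0,0]],
    [85,[0,0,0],[0,0,0]],
    [85,[0,0,0],[0,0,0]],
    [85,[0,0,0],[0,0,0]],
    [85,[0,0,0],[0,0,0]],
  ],
)

```text
clock: 25.1
eef_pos: [512.3, -217.8, 195.0]
tool_rot: [-3.139, -0.225, -0.126]
force: [0.1, 0.6, -0.9]
width: 85.0
gripper_force: 0.0
```

send_rows(
  series=[
    [85,[-0.03,0,0.3],[0,0,0]],
    [85,[-0.05,0,0.5],[0,0,0]],
    [85,[-0.05,0,0.7],[0,0,0]],
    [85,[-0.05,0,0.7],[0,0,0]],
    [85,[-0.2,0,0.5],[0,0,0]],
    [85,[0,0,0],[0,0,0]],
    [85,[0,0,0],[0,0,0]],
  ],
)

```text
clock: 25.98
eef_pos: [489.3, -217.2, 356.2]
tool_rot: [-3.138, -0.224, -0.126]
force: [-0.4, -0.3, -0.7]
width: 84.9
gripper_force: 0.0
```

```bash
sed -i 's/"0.npz"/SUF+".npz"/' fit.py; sed -i '1i SUF="2"' fit.py
python3 - <<'E'
from st import *
ims=[]
for n in("scene","side"):
    d=get_image(n);np.savez(n+"2.npz",img=d["img"],p=cloud(d));ims.append(d["img"])
save("pics/end.png",cv2.resize(np.hstack([ims[0][100:350,180:430],ims[1][80:330,180:430]]),(800,400),interpolation=3))
E
python3 fit.py | grep axis
```

```text
25.98 [ 489.3 -217.2  356.2] z [ 0.221 -0.024 -0.975] y [-0.124 -0.992 -0.004] F [-0.4 -0.3 -0.7] w 84.9 0.0 [-0.13  0.3   0.71  1.88 -0.38  0.86 -0.93]
axis at z195 [ 507.2 -219.2  195. ] [-0.112  0.003  0.994] tilt 6.4 ends t [-8.1 -7.6 24.7 35.6 36.3] top [ 503.2 -219.1  231. ]
axis at z195 [ 514.3 -221.4  195. ] [-0.507  0.076  0.859] tilt 30.8 ends t [-31.7 -29.5   4.4  33.5  34.1] top [ 497.3 -218.8  223.8]
axis at z195 [ 514.3 -221.4  195. ] [-0.505  0.069  0.861] tilt 30.6 ends t [-31.6 -29.1   9.7  37.9  40.2] top [ 494.5 -218.7  228.7]
```

View pics/end.png

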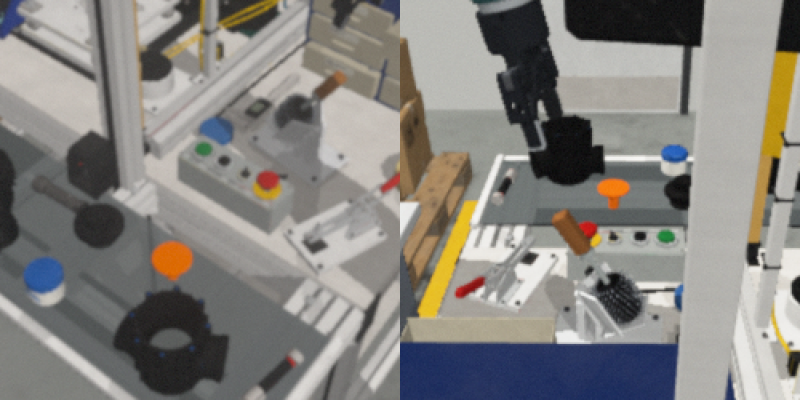

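The brush is back in the rest, with its handle at right panel (572,230) and head at (620,300). Its axis is within 0.3° and about 1.5 mm of the start pose, and the jar, cap and tin look untouched. Handing in.

```bash
python3 -c "
from cell import ctrl
print(ctrl.finish_job())"
```

```text
the job is handed in; nothing more can be done
None
```

I scrubbed the valve with three strokes, each pressing the disc an estimated 4–5 mm, and laid the brush back in its rest within about 2 mm and 0.3° of its start pose. I released it and handed the job in at about 26 s; no verdict came back.

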